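Lock the accessory clamp with its hex key

TASK

Lock the accessory clamp: put the larger of the two T-handled hex keys upright into the clamp's hexagonal recess, all the way down, and turn it clockwise (seen from above) until the lock comes up against its stop. Leave the key standing in the recess; leave the smaller key alone.

Things in the scene. Friction and masses are not known exactly. Their poses are not given: they have to be found in the camera images.
- key: larger T-handled hex key, loose, upright, 0.16 kg. Steel hex shank 36 mm across flats, 46 mm long, lowest 8 mm tapered to 30 mm over corners; neck; grey cross bar 88 long, 16 wide, 24 high, at 52 to 76 mm above the foot. Origin: centre of the foot's underside; z up; x along the bar. Hexagon corners point along x and every 60 degrees from it.
- lock_floor (a point): floor centre of the hex recess in the round insert of an 86 mm square, 52 mm high fixed clamp (its look-alike has a round hole). Floor 16 mm above worktop, 37 below rim; walls 39.6 mm across flats, 28 high, then an 8 mm countersink to 53. z up, turns with the lock; corners along x and every 60 degrees: key fits at equal yaw or any multiple of 60 degrees off, +-10. Key in: foot on this floor.
- lock (a joint): turn of the lock insert in rad: grows clockwise seen from above; 0 fully loose, 1.3 at the stop (locked). Starts between 0.05 and 0.35. It turns stiffly (0.12 N m) and stays where it is left. The key has up to about 12 degrees of play in the recess before it drives, so turn it that much further.
- small_key: smaller T-handled key, to be left alone: hex shank 24 mm across flats and 36 mm long, cross bar 60 mm long, 16 wide, 24 high; 66 mm tall in all, standing upright. Origin: centre of the foot's underside; z up; x along its bar.
Mind the look-alikes: they are no part of the job. Leave any yellow look-alike of the key alone.

How it is judged:
By the outcome, as a careful person would: the job done as asked, in the order asked, and still so for the second after the job is handed in, with the robot touching nothing.
It also fails if it takes over 42 s, if anything falls off the work surface, if the arm or the gripper's body presses on something with over 40 N, if the wrist force passes 120 N, or if a joint passes its speed limit or range.

ROBOT

A 6-joint arm with a two-finger parallel gripper is mounted at the origin on a cart in front of the work surface, level with it; the furniture and walls round the work are solid. World frame = base frame: x ahead of the robot, y to its left, z up, the work surface at z = 0. Lengths are in mm, angles in rad, forces in N, time in s.
With the tool pointing down it reaches from about 400 to 925 mm from the base axis. Payload 12.5 kg.
Tool frame: the origin (TCP) lies between the finger pads; the fingertips stand 11 mm ahead of it and the grasp point (between the pads) lies 8 mm behind it (env.tip_extent is the distance from the TCP to the fingertips, in mm); x points along the fingers, z is the direction in which the jaws open and shut, and the axes are right-handed (so a half turn about x gives the same grasp; the last joint's range is limited). The gripper opens to 95 mm and grips with 3 to 60 N. Pads are 20 mm wide; open, the fingers measure 119 mm over their backs; the gripper's body (75 mm by 180 mm) begins 59 mm behind the grasp point.
Start: joints at [-1.344, 0.491, 1.559, -0, 1.092, -0.106], TCP at [204.205, -590.72, 187.461] pointing down, gripper open.
Joint ranges: [-3.1, 3.1], [-0.84, 2.19], [0.05, 2.79], [-1.13, 4.28], [0.06, 2.93], [-2.69, 2.69]. Speed limits (rad/s): [2.22, 2.22, 2.79, 3.14, 3.14, 3.14].

INTERFACE

Orientations are given as [roll, pitch, yaw] about the fixed x, y, z axes, in that order (R = Rz(yaw) Ry(pitch) Rx(roll)).
In Python, from cell import status, imaging, env gives the robot as it stands. The module is installed in compiled form; this text tells all that it offers.
- The arm moves only by the tool apply_moves, never from a script. Its argument "increments" is a list of rows, each a list of 5 numbers: the closure, from 0 (fully open) to 1 (shut), then the shift along the tool's x, y, z in mm, then the turn about the tool's x in degrees. A call has 1 to 10 rows; each row shifts and turns the commanded pose from where the row before left it, along the tool's axes as they then stand; what a row does not reach is not made up. A row lasts 1/10 s, in which the tool goes at most 50 mm and 8.59 degrees, less where a joint would pass 70% of its speed; a pose out of reach is approached as far as the arm can. A call with a gripper value outside its range is refused whole. The fingers move at their own pace and stop on an object; the grip force is fixed at half the most. Time passes only in rows, so rows that do not move let the fingers close. It gives the time, the measured TCP pose, the force and the opening at its end, in the units of the state.
- status.state(): the state, without advancing time (a new reading comes with each control period).
- imaging.read_camera(name): name is "scene" or "top"; returns a dict with "pixels" (384x512x3 uint8, red, green, blue), "fovy" (degrees; the focal length in pixels is half the picture's height over the tangent of half this angle, whatever the lens; pixels are square), "cx", "cy" (the principal point, pixels), "R" (3x3) and "t" (3): a world point X has camera coordinates R X + t. Camera axes: x right, y down, z forward; pixel columns grow to the right and rows downward; lengths in mm; the calibration is good to about 2 mm. A picture is of the moment at which its call begins. There is no depth.
- env.job_done(): hands the job in, once; it reports no verdict.
The state is a dict: "t": time; "joints": joint angles; "qvel": joint speeds; "tau": joint torques, N m; "eef_pos": TCP position; "tcp_rot": TCP orientation; "ft_force": force on the tool from outside, world axes, zero at the start; "moment": the same for the moment, N m; "opening": opening from 0.0 (shut) to 1.0 (fully open).
Only numpy, scipy, OpenCV 4.12 (cv2) and the standard library are available. Lean on these libraries where they do the work, as an engineer would, in place of code of your own. Each camera call takes 0.05 s, during which the arm holds its last target. There are 200 camera calls.

## Working session

There is one attempt and no reset: what is moved stays moved. The work goes in short steps, Python scripts to look and compute and a tool call to move; the robot and the scene stay as the last step left them, time stands still between calls to the robot, and variables do not carry over. Pictures are saved under pics/ and viewed, about 8 in all and at most 12, crops included, and the job is handed in when it is done.

Besides the shell and the picture viewer there is one more tool, called after ">>>" as name(argument=value, ...) on one line, values as JSON. apply_moves: Moves the arm, as the interface text tells. Its arguments: {"type":"object","properties":{"increments":{"type":"array"}},"required":["increments"]}

```bash
mkdir -p pics
python3 - <<'E'
from cell import status, imaging, env
import cv2,numpy as np
s=status.state();print(s)
for n in("scene","top"):
    d=imaging.read_camera(n);cv2.imwrite(f"pics/{n}0.png",d["pixels"][:,:,::-1])
    print(n,d["fovy"],d["cx"],d["cy"],np.round(d["R"],4).tolist(),d["t"],[k for k in d])
E
```

```text
{'t': 0.0, 'joints': array([-1.34362749e+00,  4.91543388e-01,  1.55949308e+00, -3.26897627e-05,
        1.09168406e+00, -1.05593671e-01]), 'qvel': array([-0.00079706, -0.00073164, -0.00231376, -0.00051695,  0.00131334,
        0.00071983]), 'tau': array([-1.45575115e-03, -6.12648511e+01, -2.58188814e+01,  6.92610419e-02,
        4.81586263e-02, -5.84447912e-05]), 'eef_pos': array([ 204.11010476, -590.42166795,  186.85678851]), 'tcp_rot': array([3.06169851, 1.56966809, 1.82367977]), 'ft_force': array([ 0.51034442, -0.17373961,  0.45674791]), 'moment': array([0.064304  , 0.00753683, 0.00271969]), 'opening': 1.0020460369149942}
scene 45.32040811795045 261.5334000206426 189.20351049985365 [[-0.7126, -0.7014, 0.0149], [-0.4202, 0.4097, -0.8097], [0.5617, -0.5833, -0.5867]] [400.46315819 214.78017112 646.9910237 ] ['pixels', 'fovy', 'cx', 'cy', 'R', 't']
top 54.744662439080955 253.0999915911818 188.03677564293048 [[-0.0166, -0.9996, -0.022], [-0.9874, 0.0198, -0.1568], [0.1572, 0.0191, -0.9874]] [ 99.02684794 484.26419975 821.8343375 ] ['pixels', 'fovy', 'cx', 'cy', 'R', 't']
```

View pics/scene0.png

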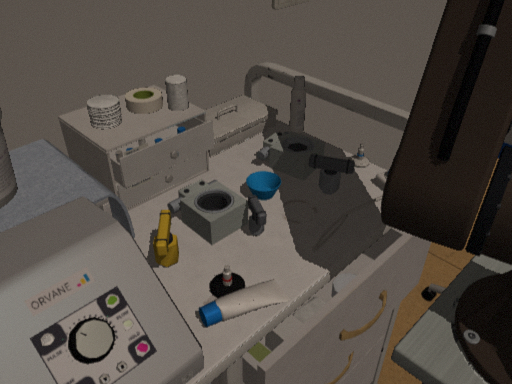

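View pics/top0.png

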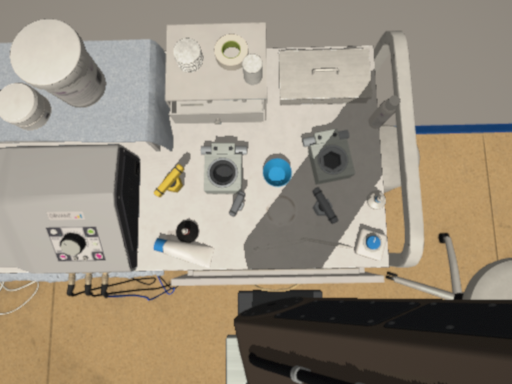

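The scene and top views show these candidates, in top-view pixels:
- **Keys:** dark T-key at (326,205), shorter T-key at (237,202), and a yellow look-alike at (170,181).
- **Clamps:** (331,158), which looks hexagonal, and (223,172), which has a round hole.

I'll check them in one enlarged crop and measure them.

```bash
cat > h.py <<'E'
from cell import status, imaging, env
import cv2,numpy as np
def ray(d,u,v,z):
    f=192/np.tan(np.radians(d["fovy"]/2)); R=np.array(d["R"]);t=np.array(d["t"])
    c=-R.T@t; w=R.T@np.array([(u-d["cx"])/f,(v-d["cy"])/f,1]); return c+w*(z-c[2])/w[2]
def proj(d,X):
    f=192/np.tan(np.radians(d["fovy"]/2)); p=np.array(d["R"])@np.array(X,float)+d["t"]
    return p[:2]/p[2]*f+[d["cx"],d["cy"]]
def crop(d,x,y,w,h,k,g=2.0):
    c=d["pixels"][y:y+h,x:x+w,::-1]
    c=(255*(c/255.)**(1/g)).astype(np.uint8)
    return cv2.resize(c,None,fx=k,fy=k,interpolation=cv2.INTER_CUBIC)
E
python3 - <<'E'
from h import *
d=imaging.read_camera("top");s=imaging.read_camera("scene")
a=crop(d,215,120,160,112,5);cv2.imwrite("pics/c1.png",a)
b=crop(s,235,115,150,125,5);cv2.imwrite("pics/c2.png",b[:600])
print(ray(d,326,205,76),ray(d,237,202,66),ray(d,331,158,53),ray(d,223,172,53))
E
```

```text
[439.22361042 -70.05585469  76.        ] [450.83189717 126.18825473  66.        ] [550.26295518 -90.73134129  53.        ] [522.62425285 158.63741219  53.        ]
```

View pics/c1.png

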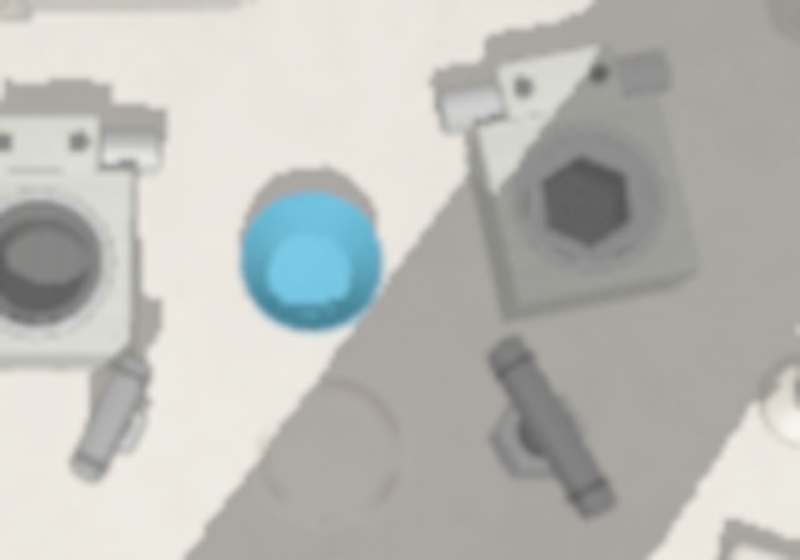

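View pics/c2.png

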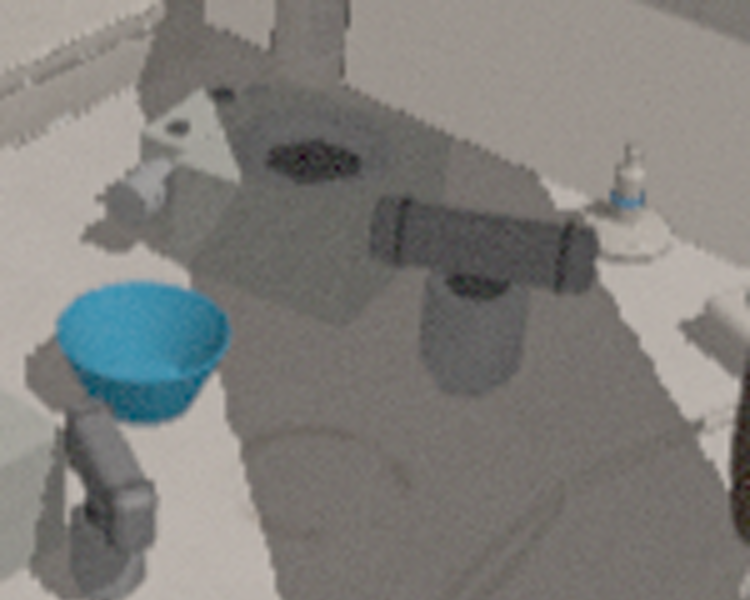

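The crop confirms the choice. The larger key is the dark T at top (326,205), with its bar clearly longer than the one at (237,202). The target clamp is the one in shadow at (331,158), because its hole is hexagonal. The clamp at (223,172) has a round hole.

```bash
cat > meas.py <<'E'
from h import *
def meas(d,box,thr,z,lo=0):
    x,y,w,h=box;k=8
    g=cv2.cvtColor(d["pixels"],cv2.COLOR_RGB2GRAY)[y:y+h,x:x+w]
    g=cv2.resize(g,None,fx=k,fy=k,interpolation=cv2.INTER_CUBIC)
    m=((g<thr)&(g>=lo)).astype(np.uint8)
    m=cv2.morphologyEx(m,cv2.MORPH_OPEN,np.ones((9,9)))
    cs,_=cv2.findContours(m,0,cv2.CHAIN_APPROX_NONE)
    c=max(cs,key=cv2.contourArea)[:,0].astype(float)
    p=(c+.5)/k-.5+[x,y]
    return np.array([ray(d,*q,z)[:2] for q in p]),p
E
python3 - <<'E'
from meas import *
D={n:imaging.read_camera(n) for n in("top","scene")}
for n,d in D.items(): print(n,"cam",-np.array(d["R"]).T@d["t"])
g=cv2.cvtColor(D["top"]["pixels"],cv2.COLOR_RGB2GRAY)
print(g[158,312:352]);print(g[140:176,331]);print(g[205,306:346]);print(g[186:226,326])
for thr in(35,45,55,65):
  for n,b in(("top",(316,144,30,30)),("scene",(280,136,35,22))):
    try:
        P,p=meas(D[n],b,thr,44);r=cv2.minAreaRect(P.astype(np.float32));a=cv2.contourArea(P.astype(np.float32))
        (c,_)=cv2.minEnclosingCircle(P.astype(np.float32));M=cv2.moments(P.astype(np.float32))
        th=np.arctan2(*(P-c).T[::-1]);rr=np.hypot(*(P-c).T)
        print(thr,n,"cent",M["m10"]/M["m00"],M["m01"]/M["m00"],"area",a,"(full 1358)",r, p.min(0),p.max(0))
    except Exception as e: print(n,thr,e)
  for n,b in(("top",(308,184,36,42)),("scene",(305,150,55,30))):
    try:
        P,p=meas(D[n],b,thr,76 if n=="top" else 64);print(thr,n,"key",cv2.minAreaRect(P.astype(np.float32)))
    except Exception as e: print(n,thr,e)
E
```

```text
top cam [350.65061483  73.67564289 889.57622272]
scene cam [ 12.19681097 570.24298389 547.51513664]
[ 85 115 125 100  94  88  81  75  71  78  76  62  41  37  39  37  36  37
  37  37  37  37  37  36  36  36  31  34  56  76  78  79  77  76  79  86
  91  97  98 103]
[98 97 97 95 89 87 82 78 80 80 71 51 33 31 32 35 37 37 37 37 37 37 37 37
 38 38 37 39 51 68 77 80 86 86 88 95]
[111 111 111 112 113 112 109  97  84  84  89  83  63  42  46  51  57  63
  67  67  66  64  62  65  78  92 101 109 110 111 111 112 112 111 111 111
 112 111 111 111]
[111 111 112 112 112 112 111 110 111 111 110 108  96  76  66  64  63  64
  64  66  66  67  67  67  64  60  57  54  56  65  85 101 107 108 109 109
 109 109 108 108]
35 top cent 556.0459035395428 -102.55122943127104 area 203.2657180065289 (full 1358) ((555.1201171875, -103.57368469238281), (34.513999938964844, 14.800278663635254), 37.59494400024414) [329.1875 151.9375] [339.3125 163.8125]
35 scene cent 548.0734643309077 -97.05603663053876 area 1485.555841125315 (full 1358) ((546.32421875, -96.75302124023438), (50.124393463134766, 42.970638275146484), 26.688
[... 1542 characters left out ...]
 45.778480529785156)
65 top cent 548.0487693990751 -94.14189846492707 area 1398.198741561966 (full 1358) ((548.0172729492188, -94.35384368896484), (44.6439094543457, 41.045753479003906), 2.420403480529785) [322.8125 150.5625] [340.9375 169.1875]
65 scene cent 551.6946957997384 -98.43434536481077 area 6723.73386277142 (full 1358) ((550.839599609375, -98.29497528076172), (77.5544662475586, 96.17878723144531), 42.724124908447266) [279.5625 135.5625] [314.4375 157.4375]
65 top key ((438.41607666015625, -64.01996612548828), (83.0164566040039, 24.255640029907227), 28.018312454223633)
65 scene key ((443.4843444824219, -63.85197448730469), (103.4001693725586, 107.19686889648438), 45.778480529785156)
```

```bash
cat >> h.py <<'E'
from scipy.spatial.transform import Rotation as Ro
def tool(): # pos, R, yaw of tool z (deg)
    s=status.state();R=Ro.from_euler("xyz",s["tcp_rot"]).as_matrix();return s,R,np.degrees(np.arctan2(R[1,2],R[0,2]))
def plan(X,yaw=None):
    s,R,a=tool();print("t",s["t"],"pos",s["eef_pos"].round(1),"yaw",round(a,2),"xaxis",R[:,0].round(3),"j6",s["joints"][5].round(3),"F",s["ft_force"].round(1),"open",round(s["opening"]*95,1))
    print("shift in tool axes",(R.T@(np.array(X)-s["eef_pos"])).round(1), "turn +cw", None if yaw is None else (a-yaw+90)%180-90)
E
python3 - <<'E'
from meas import *
D={n:imaging.read_camera(n) for n in("top","scene")}
for z in(70,76):
  for thr in (72,80,86):
    P,p=meas(D["top"],(308,184,36,42),thr,z);r=cv2.minAreaRect(P.astype(np.float32));print(z,thr,r)
s=D["scene"]
for u,v,z in((312,160.5,64),(351.4,166.6,64),(329,194,0)): print(ray(s,u,v,z))
a,b=ray(s,312,160.5,64),ray(s,351.4,166.6,64);print("len",np.linalg.norm(a-b),"yaw",np.degrees(np.arctan2(*(a-b)[1::-1])),(a+b)/2)
t=D["top"]
q=lambda x,y:(215+x/5-.4,120+y/5-.4)
a,b=ray(t,*q(507,350),72),ray(t,*q(597,503),72);print("top len",np.linalg.norm(a-b),"yaw",np.degrees(np.arctan2(*(a-b)[1::-1])),(a+b)/2)
print("shank foot left/bottom corner",ray(t,*q(491,438),20),ray(t,*q(505,470),0),ray(t,*q(548,478),0))
plan([480,-350,300],120)
E
```

```text
70 72 ((438.9520263671875, -65.49713134765625), (85.67324829101562, 26.35468864440918), 26.59922218322754)
70 80 ((438.681640625, -65.619384765625), (87.40550994873047, 27.891090393066406), 29.917041778564453)
70 86 ((437.0068359375, -61.21800994873047), (88.30136108398438, 38.72164535522461), 25.652013778686523)
76 72 ((438.3055725097656, -64.478271484375), (85.04605865478516, 26.16175651550293), 26.599212646484375)
76 80 ((438.03717041015625, -64.59965515136719), (86.765625, 27.686887741088867), 29.917028427124023)
76 86 ((436.3746337890625, -60.230445861816406), (87.65489196777344, 38.438175201416016), 25.652008056640625)
[473.30489363 -50.10138949  64.        ]
[406.06690948 -87.89121924  64.        ]
[430.30364123 -59.37924851   0.        ]
len 77.1298758254534 yaw 29.337335406280555 [439.68590156 -68.99630436  64.        ]
top len 77.65989998267668 yaw 27.938823278045778 [440.16317182 -68.44753943  72.        ]
shank foot left/bottom corner [440.72058086 -48.85385142  20.        ] [427.28648515 -57.71045345   0.        ] [423.07709448 -78.03747997   0.        ]
t 0.4 pos [ 204.2 -590.7  187.4] yaw -70.93 xaxis [-0.  0. -1.] j6 -0.106 F [-0.2 -0.  -0. ] open 95.3
shift in tool axes [-112.6  339.3 -137.4] turn +cw -10.934542718698737
```

The larger key is at about (440,-68) with its bar at a yaw of about 29°. Two views agree. The lock is at about (548,-94) with its hex at a yaw of about 3°. To keep joint 6 in range, I'll grasp with the tool z at 119°.

>>> apply_moves(increments=[[0,-38,0,0,0],[0,-38,0,0,0],[0,-37,0,0,0],[0,0,42,-17,0],[0,0,42,-17,0],[0,0,42,-17,0],[0,0,42,-17,0],[0,0,42,-17,0],[0,0,42,-17,0],[0,0,42,-17,0]])

```text
t: 1.4
eef_pos: [444.4, -380.8, 300.6]
tcp_rot: [0.262, 1.57, -0.976]
ft_force: [0.5, -1.2, 0.3]
opening: 0.999
```

```bash
python3 -c "
from h import *
plan([440,-68,200],-61)"
```

```text
t 1.4 pos [ 444.4 -380.8  300.6] yaw -70.94 xaxis [ 0. -0. -1.] j6 0.417 F [ 0.5 -1.2  0.3] open 94.9
shift in tool axes [ 100.5   98.  -297.1] turn +cw -9.935790244599275
```

>>> apply_moves(increments=[[0,0,12,-37,0],[0,0,12,-37,0],[0,0,12,-37,0],[0,0,12,-37,0],[0,0,12,-37,0],[0,0,12,-37,0],[0,0,13,-37,0],[0,0,13,-38,0],[0,0,0,0,-8.5],[0,0,0,0,-8.5]])

```text
t: 2.4
eef_pos: [438.7, -68.3, 300.7]
tcp_rot: [0.442, 1.57, -0.491]
ft_force: [0.4, -0.9, 0.1]
opening: 0.997
```

>>> apply_moves(increments=[[0,0,0,0,-8.5],[0,0,0,0,-8.5],[0,0,0,0,-8.5],[0,0,0,0,-8.5],[0,0,0,0,-8.5],[0,0,0,0,-8.5],[0,0,0,0,-8.5],[0,0,0,0,-8.5],[0,0,0,0,-8.5],[0,0,0,0,-8.5]])

```text
t: 3.4
eef_pos: [438.7, -69.4, 300.5]
tcp_rot: [-1.077, 1.571, -0.528]
ft_force: [-0.4, -0.7, -0.5]
opening: 0.999
```

>>> apply_moves(increments=[[0,20,0,0,-8.5],[0,20,0,0,-8.5],[0,20,0,0,-8.5],[0,20,0,0,-8.5],[0,20,0,0,-8.5],[0,20,0,0,-8.5],[0,20,0,0,-8.5],[0,10,0,0,-8.5],[0,0,0,0,-8.5],[0,0,0,0,-8.5]])

```text
t: 4.4
eef_pos: [438.7, -69.5, 150.1]
tcp_rot: [0.938, 1.57, 2.97]
ft_force: [-0.1, 0.0, -0.1]
opening: 0.999
```

```bash
python3 -c "
from h import *
plan([440,-68,130],119)
d=imaging.read_camera('scene');t=imaging.read_camera('top')
cv2.imwrite('pics/n1.png',np.hstack([crop(d,240,60,160,150,3),crop(t,270,130,100,150,3)]))"
```

```text
t 4.4 pos [438.7 -69.5 150.1] yaw 116.42 xaxis [-0.001  0.    -1.   ] j6 -2.338 F [-0.1  0.  -0.1] open 94.9
shift in tool axes [20.1 -1.8  0.7] turn +cw -2.579925512560564
```

View pics/n1.png

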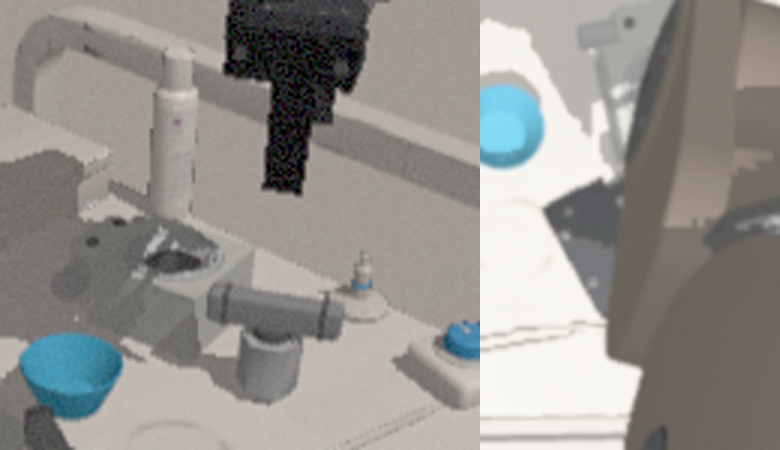

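The crop shows both fingers directly above the bar, with the key undisturbed. Next I'll descend and grip.

>>> apply_moves(increments=[[0,0,-1.5,0.5,-2.5],[0.3,20,0,0,0],[0.4,20,0,0,0],[0.4,20,0,0,0],[0.4,15,0,0,0],[0.4,13,0,0,0],[0.5,0,0,0,0],[0.6,0,0,0,0],[0.7,0,0,0,0],[0.8,0,0,0,0]])

```text
t: 5.5
eef_pos: [440.2, -68.5, 63.1]
tcp_rot: [-2.438, 1.57, -0.369]
ft_force: [0.1, 0.5, -0.3]
opening: 0.317
```

>>> apply_moves(increments=[[0.9,0,0,0,0],[1,0,0,0,0],[1,0,0,0,0],[1,0,0,0,0],[1,0,0,0,0],[1,0,0,0,0]])

```text
t: 6.1
eef_pos: [439.9, -68.4, 62.4]
tcp_rot: [2.509, 1.571, -1.705]
ft_force: [0.3, -0.3, 1.0]
opening: 0.005
```

```bash
python3 -c "
from h import *
plan([548,-94,130],93)"
```

```text
t 6.1 pos [439.9 -68.4  62.4] yaw 118.57 xaxis [-0. -0. -1.] j6 -2.372 F [ 0.3 -0.3  1. ] open 0.5
shift in tool axes [-67.6 -82.7 -74.2] turn +cw 25.56511212381845
```

```bash
python3 -c "
from h import *
d=imaging.read_camera('scene');t=imaging.read_camera('top')
cv2.imwrite('pics/n2.png',np.hstack([crop(d,240,60,160,150,3),crop(t,270,130,100,150,3)]))"
```

```text
(no output)
```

View pics/n2.png

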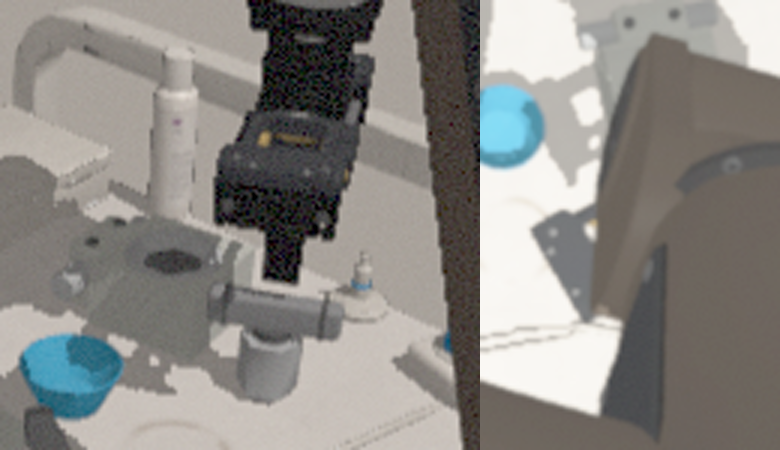

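```bash
python3 -c "
from h import *
for n in ('scene','top'):
    d=imaging.read_camera(n)
    for X in ([440,-68.4,51],[440,-68.4,62],[440,-68.4,76],[440,-68.4,0]): print(n,X,proj(d,X).round(1))
s=imaging.read_camera('scene');print('tip px->z plane', [ray(s,333.3,154.3,z).round(1).tolist() for z in (51,76)])
plan([548,-94,130],93)
print(status.state()['joints'])
"
```

```text
scene [440, -68.4, 51] [330.5 169.1]
scene [440, -68.4, 62] [331.1 164.4]
scene [440, -68.4, 76] [331.9 158.3]
scene [440, -68.4, 0] [327.9 190.1]
top [440, -68.4, 51] [323.3 205.9]
top [440, -68.4, 62] [324.2 205.4]
top [440, -68.4, 76] [325.2 204.7]
top [440, -68.4, 0] [319.8 208.2]
tip px->z plane [[470.3, -117.0, 51.0], [447.2, -82.4, 76.0]]
t 6.35 pos [439.9 -68.4  62.4] yaw 118.57 xaxis [-0. -0. -1.] j6 -2.372 F [-0.1 -0.1 -1. ] open 0.2
shift in tool axes [-67.6 -82.7 -74.2] turn +cw 25.568632215178354
[-3.02730110e-01  4.38736284e-01  2.11783809e+00 -1.43218873e-04
  5.85028935e-01 -2.37202373e+00]
```

```bash
python3 -c "
from h import *
print(env.tip_extent,[k for k in dir(env) if k[0]!='_'])
d=imaging.read_camera('scene')
c=crop(d,290,80,100,75*4//3,6,3.0)
for z,col in((51,(0,0,255)),(76,(0,255,0))):
  u=proj(d,[440,-68.4,z]); cv2.circle(c,tuple(int(v) for v in (u-[290,80]+.5)*6),4,col,2)
cv2.imwrite('pics/n3.png',c)"
```

```text
11.0 ['IKError', 'job_done', 'tip_extent']
```

View pics/n3.png

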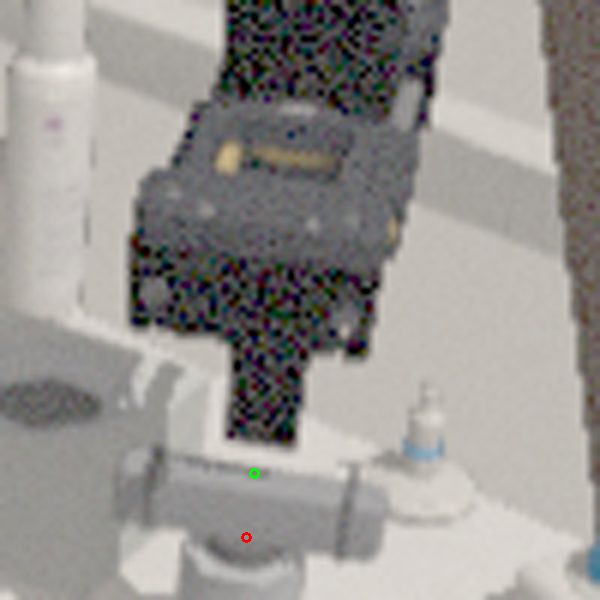

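The finger bottom sits at scene px (333,154), with a strip of worktop visible between it and the bar. The tips therefore passed above the bar. On that pixel's ray, the TCP's xy corresponds to a tip height of about 85, not the 51 reported. I'll raise, open, and measure the offset between reported and seen height before going lower.

>>> apply_moves(increments=[[1,-25,0,0,0],[0.5,-25,0,0,0],[0.3,0,0,0,0],[0.3,0,0,0,0],[0.3,0,0,0,0],[0.3,0,0,0,0],[0.3,0,0,0,0]])

```text
t: 7.1
eef_pos: [439.7, -68.3, 111.8]
tcp_rot: [0.844, 1.57, 2.914]
ft_force: [0.4, 0.1, 0.9]
opening: 0.453
```

```bash
cat > fing.py <<'E'
from meas import *
def fing():
    s=imaging.read_camera('scene');g=cv2.cvtColor(s["pixels"],cv2.COLOR_RGB2GRAY)
    st,R,a=tool();p=st["eef_pos"];o=st["opening"]*95/2;zd=R[:,2]
    m=(g<25).astype(np.uint8);m=cv2.morphologyEx(m,cv2.MORPH_CLOSE,np.ones((5,5)))
    for c in range(318,350,2):
        r=np.where(m[60:200,c])[0]; print((c,int(r.max())+60) if len(r) else (c,None),end=" ")
    print()
    for sgn in(1,-1):
        for off in(0,35): print("finger",sgn,"zoff",off,proj(s,p+zd*sgn*(o+6)+[0,0,off-11]).round(1))
E
python3 -c "
from fing import *
plan([440,-68,62],119);fing()
d=imaging.read_camera('scene')
cv2.imwrite('pics/n4.png',crop(d,290,60,100,100,6,3.0))"
```

```text
t 7.1 pos [439.7 -68.3 111.8] yaw 118.57 xaxis [-0.001  0.    -1.   ] j6 -2.372 F [0.4 0.1 0.9] open 43.0
shift in tool axes [49.8 -0.5  0.1] turn +cw -0.43060479319888145
(318, 107) (320, 108) (322, 108) (324, 170) (326, 172) (328, 173) (330, 173) (332, 173) (334, 136) (336, 172) (338, 136) (340, 135) (342, 124) (344, 122) (346, 171) (348, 111) 
finger 1 zoff 0 [330.9 155. ]
finger 1 zoff 35 [332.9 138.5]
finger -1 zoff 0 [335.6 139.9]
finger -1 zoff 35 [337.6 123.9]
```

View pics/n4.png

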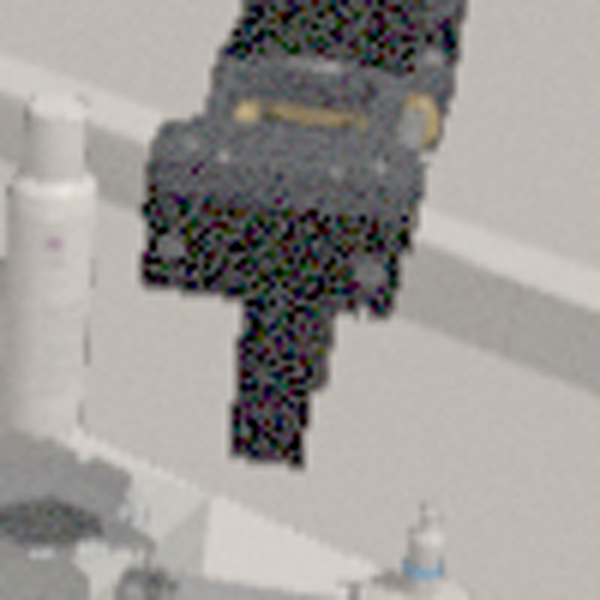

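Both finger bottoms, at px (334,137) and about (338,124), match the predictions for xy correct and tips about 36 mm higher than reported. I'll work with that offset and descend in stages while watching the force.

>>> apply_moves(increments=[[0.2,20,0,0,0],[0.2,20,0,0,0],[0.2,10,0,0,0],[0.2,6,0,0,0],[0.2,6,0,0,0],[0.2,0,0,0,0]])

```text
t: 7.8
eef_pos: [439.9, -68.4, 50.1]
tcp_rot: [0.952, 1.57, 3.021]
ft_force: [-0.9, 0.5, 1.0]
opening: 0.796
```

>>> apply_moves(increments=[[0.2,6,0,0,0],[0.2,6,0,0,0],[0.2,6,0,0,0],[0.2,5,0,0,0],[0.2,0,0,0,0]])

```text
t: 8.3
eef_pos: [439.6, -68.3, 26.7]
tcp_rot: [0.839, 1.57, 2.908]
ft_force: [-0.4, 1.0, 0.1]
opening: 0.801
```

```bash
python3 -c "
from h import *
plan([440,-68,26],119)
d=imaging.read_camera('scene')
c=crop(d,290,100,100,100,6,3.0);cv2.imwrite('pics/n5.png',c)"
```

```text
t 8.3 pos [439.6 -68.3  26.7] yaw 118.57 xaxis [-0.001  0.    -1.   ] j6 -2.372 F [-0.4  1.   0.1] open 76.1
shift in tool axes [ 0.7 -0.5  0.1] turn +cw -0.4334893395956385
```

View pics/n5.png

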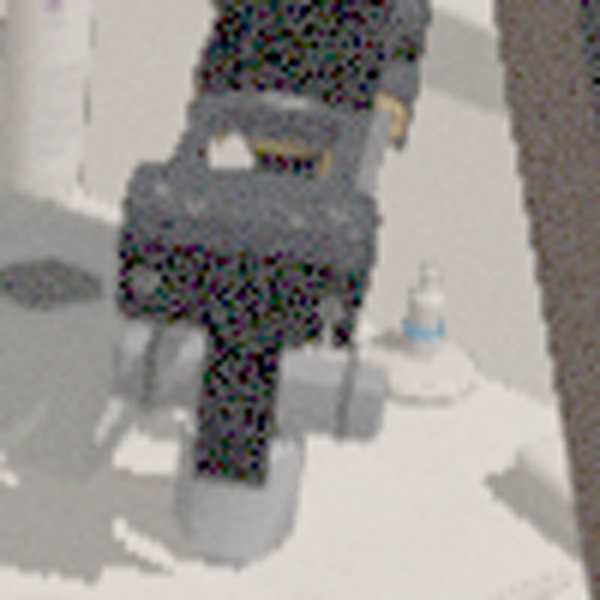

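The near finger now stands in front of the bar at its middle, so I'll close.

>>> apply_moves(increments=[[0.4,0,0,0,0],[0.6,0,0,0,0],[0.7,0,0,0,0],[0.8,0,0,0,0],[0.9,0,0,0,0],[1,0,0,0,0],[1,0,0,0,0],[1,0,0,0,0],[1,0,0,0,0]])

```text
t: 9.25
eef_pos: [440.2, -68.5, 27.5]
tcp_rot: [-2.531, 1.57, -0.461]
ft_force: [0.8, 0.0, 1.5]
opening: 0.168
```

>>> apply_moves(increments=[[1,-10,0,0,0],[1,-15,0,0,0],[1,-20,0,0,0],[1,-20,0,0,0],[1,-10,0,0,0],[1,0,0,0,0]])

```text
t: 9.85
eef_pos: [440.4, -68.5, 103.6]
tcp_rot: [-2.398, 1.568, -0.329]
ft_force: [0.6, 0.3, -1.7]
opening: 0.167
```

```bash
python3 -c "
from meas import *
plan([548,-94,100],93)
d=imaging.read_camera('scene');t=imaging.read_camera('top')
for thr in (50,60): 
  P,p=meas(t,(316,144,30,30),thr,44);print(p.min(0),p.max(0))
print(proj(d,[540,-94,0]))
cv2.imwrite('pics/n6.png',crop(d,270,60,120,130,5,2.2)[:600])"
```

```text
t 9.85 pos [440.4 -68.5 103.6] yaw 118.57 xaxis [ 0.002 -0.001 -1.   ] j6 -2.372 F [ 0.6  0.3 -1.7] open 15.9
shift in tool axes [  3.9 -82.3 -73.9] turn +cw 25.571874076520132
[315.5625 143.5625] [345.4375 173.4375]
[315.5625 143.5625] [345.4375 173.4375]
[298.85137578 166.02932927]
```

View pics/n6.png

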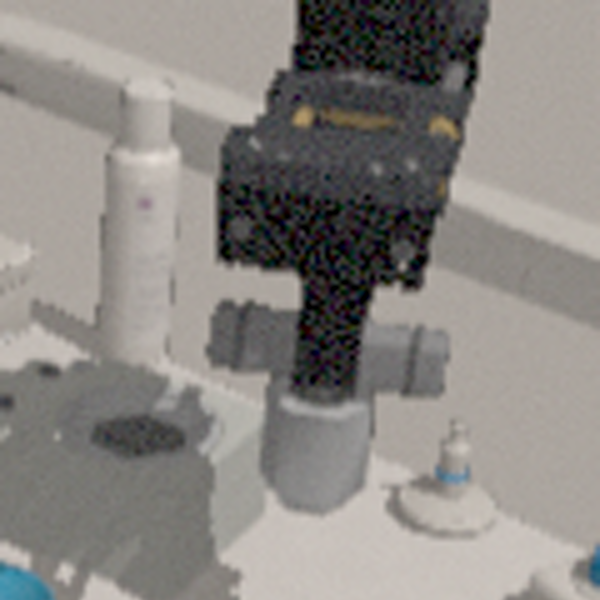

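```bash
python3 -c "
from meas import *
d=imaging.read_camera('scene')
for z in (44,52): print(ray(d,297.4,147,z))
st,R,a=tool();p=st['eef_pos'];foot=p[2]-27.5;y=np.radians(a-90)
print('foot',foot,'bar yaw',a-90)
k=np.arange(6)*np.pi/3+y
for z in(8,46):
  q=np.array([proj(d,[p[0]+20.8*np.cos(t),p[1]+20.8*np.sin(t),foot+z]) for t in k]); print('shank pred cols',(q.min(0)-[270,60])*5,(q.max(0)-[270,60])*5)
q=np.array([proj(d,[p[0]+np.cos(y)*44*i-np.sin(y)*8*j,p[1]+np.sin(y)*44*i+np.cos(y)*8*j,foot+z]) for i in(1,-1) for j in(1,-1) for z in (52,76)]);print('bar',(q-[270,60])*5)
f=[proj(d,[p[0]-np.sin(y)*s*14,p[1]+np.cos(y)*s*14,foot+48]) for s in(1,)];print('finger',(f[0]-[270,60])*5)
g=cv2.cvtColor(d['pixels'],cv2.COLOR_RGB2GRAY);print(g[152,312:352]);print(g[157,312:352])
"
```

```text
[548.68656015 -95.11013786  44.        ]
[540.16264958 -84.53880725  52.        ]
foot 74.35258847099715 bar yaw 28.566601834612996
shank pred cols [258.30761557 451.00420237] [365.73096191 506.67170702]
shank pred cols [267.5381821  365.61164815] [377.84673349 419.45809065]
bar [[204.19333687 370.63513931]
 [209.25497128 313.41806379]
 [212.24257627 350.99404029]
 [217.36238853 294.28592061]
 [440.19823892 405.99161142]
 [449.37972592 348.07327613]
 [444.9817428  385.40187853]
 [454.10700724 327.99844529]]
finger [317.26577732 405.25172103]
[ 97 101  94  91  92  87  89  90  90  87  44  38  39  40  50  51  57  58
  58  55  60  65  67  64  71  71  73  77  82  73  67  69 136 138 137 115
 114 117 102  99]
[ 52  85  89  87  89  90  88  90  90  92  90  83  47  56  54  61  62  63
  64  66  69  70  71  71  75  78  78  72  66  60  60 117 139 137  99  90
  64  64  93 100]
```

The key is held: opening 15.9 mm, which matches the 16 mm bar. The key's silhouette is centred on the TCP within about 1 px. Both views put the lock at about (548.4,-94.6).

>>> apply_moves(increments=[[1,0,-15,-14,0],[1,0,-20,-18,0],[1,0,-20,-18,0],[1,0,-17,-15,0],[1,0,-10.5,-9.5,0],[1,0,0,0,8.5],[1,0,0,0,8.5],[1,0,0,0,8.5],[1,0,0,0,0]])

```text
t: 10.9
eef_pos: [547.5, -94.2, 101.2]
tcp_rot: [1.262, 1.569, 2.884]
ft_force: [-0.7, 0.0, -1.2]
opening: 0.168
```

```bash
python3 -c "
from meas import *
plan([548.4,-94.6,43.5],93)"
```

```text
t 10.9 pos [547.5 -94.2 101.2] yaw 92.94 xaxis [-0.002  0.001 -1.   ] j6 -1.911 F [-0.7  0.  -1.2] open 16.0
shift in tool axes [57.7 -1.  -0.5] turn +cw -0.06325716182064411
```

>>> apply_moves(increments=[[1,8,-1,-0.5,0],[1,10,0,0,0],[1,6,0,0,0],[1,5,0,0,0],[1,5,0,0,0],[1,0,0,0,0]])

```text
t: 11.5
eef_pos: [548.7, -94.7, 67.7]
tcp_rot: [1.344, 1.57, 2.969]
ft_force: [-0.3, -0.3, -1.6]
opening: 0.165
```

>>> apply_moves(increments=[[1,4,0,0,0],[1,4,0,0,0],[1,3,0,0,0],[1,0,0,0,0]])

```text
t: 11.9
eef_pos: [548.8, -94.8, 57.0]
tcp_rot: [1.323, 1.57, 2.947]
ft_force: [-0.7, -0.1, -0.9]
opening: 0.166
```

>>> apply_moves(increments=[[1,4,0,0,0],[1,4,0,0,0],[1,3,0,0,0],[1,1.5,0,0,0],[1,1,0,0,0],[1,0,0,0,0]])

```text
t: 12.5
eef_pos: [549.0, -94.8, 43.8]
tcp_rot: [1.961, 1.571, -2.698]
ft_force: [0.1, 1.0, -1.4]
opening: 0.171
```

>>> apply_moves(increments=[[1,0.5,0,0,0],[1,0.5,0,0,0],[1,0,0,0,0]])

```text
t: 12.8
eef_pos: [549.2, -94.8, 43.5]
tcp_rot: [-2.041, 1.57, -0.417]
ft_force: [-1.4, -0.5, 4.6]
opening: 0.173
```

The vertical force rose to +4.6 N at the expected depth, so the key is on the floor. Now I'll turn clockwise.

>>> apply_moves(increments=[[1,0,0,0,4],[1,0,0,0,5],[1,0,0,0,5],[1,0,0,0,5],[1,0,0,0,5],[1,0,0,0,5],[1,0,0,0,5],[1,0,0,0,5],[1,0,0,0,5],[1,0,0,0,0]])

```text
t: 13.8
eef_pos: [549.1, -94.1, 43.5]
tcp_rot: [0.088, 1.57, 0.942]
ft_force: [-1.1, 5.0, 5.2]
opening: 0.166
```

```bash
python3 -c "
from meas import *
plan([548.7,-94.8,43.5],93);print(status.state()['moment'],status.state()['tau'])"
```

```text
t 13.8 pos [549.1 -94.1  43.5] yaw 48.89 xaxis [ 0.     0.001 -1.   ] j6 -1.143 F [-1.1  5.   5.2] open 15.8
shift in tool axes [-0.  -0.1 -0.8] turn +cw -44.109541786435265
[ 1.18583337 -0.00425866  0.00785865] [ -2.70305872 -55.83172917 -17.48671532  -0.89215871  -0.63709259
   1.10314082]
```

>>> apply_moves(increments=[[1,0,0,0,4],[1,0,0,0,4],[1,0,0,0,4]])

```text
t: 14.1
eef_pos: [549.3, -94.0, 43.5]
tcp_rot: [-0.009, 1.57, 0.635]
ft_force: [-0.1, 6.9, 4.8]
opening: 0.168
```

```bash
cat > m.py <<'E'
from h import *
plan([548.7,-94.8,43.5],93);s=status.state();print(s['moment'].round(3),s['tau'][5].round(3))
E
python3 m.py
```

```text
t 14.1 pos [549.3 -94.   43.5] yaw 36.9 xaxis [ 0.001  0.001 -1.   ] j6 -0.934 F [-0.1  6.9  4.8] open 16.0
shift in tool axes [ 0.  -0.3 -1. ] turn +cw -56.09651939396421
[ 1.602 -0.218  0.176] -1.013
```

>>> apply_moves(increments=[[1,0,0,0,3],[1,0,0,0,3]])

```text
t: 14.3
eef_pos: [549.4, -94.0, 43.5]
tcp_rot: [0.065, 1.57, 0.605]
ft_force: [1.0, 7.8, 4.3]
opening: 0.166
```

```bash
python3 m.py
```

```text
t 14.3 pos [549.4 -94.   43.5] yaw 30.94 xaxis [ 0.001  0.001 -1.   ] j6 -0.83 F [1.  7.8 4.3] open 15.8
shift in tool axes [ 0.  -0.4 -1. ] turn +cw -62.060067667360535
[ 1.588 -0.348  0.117] -0.704
```

>>> apply_moves(increments=[[1,0,0,0,3],[1,0,0,0,3]])

```text
t: 14.5
eef_pos: [549.5, -94.0, 43.5]
tcp_rot: [0.057, 1.569, 0.493]
ft_force: [1.2, 8.0, 5.3]
opening: 0.165
```

```bash
python3 m.py
```

```text
t 14.5 pos [549.5 -94.   43.5] yaw 24.94 xaxis [ 0.001  0.001 -1.   ] j6 -0.725 F [1.2 8.  5.3] open 15.7
shift in tool axes [ 0.  -0.4 -1.1] turn +cw -68.05899846327353
[ 1.633 -0.452  0.144] -0.726
```

A moment of about 0.13 N m matches the lock being driven. I'll continue to the stop.

>>> apply_moves(increments=[[1,0,0,0,3],[1,0,0,0,3]])

```text
t: 14.7
eef_pos: [549.6, -93.9, 43.5]
tcp_rot: [0.133, 1.569, 0.464]
ft_force: [1.5, 7.7, 4.1]
opening: 0.167
```

```bash
python3 m.py
```

```text
t 14.7 pos [549.6 -93.9  43.5] yaw 18.94 xaxis [ 0.001  0.001 -1.   ] j6 -0.62 F [1.5 7.7 4.1] open 15.9
shift in tool axes [ 0.  -0.5 -1.1] turn +cw -74.05907345405734
[ 1.706 -0.509  0.091] -0.726
```

>>> apply_moves(increments=[[1,0,0,0,3],[1,0,0,0,3]])

```text
t: 14.9
eef_pos: [549.7, -93.9, 43.5]
tcp_rot: [0.167, 1.569, 0.393]
ft_force: [1.9, 7.5, 3.4]
opening: 0.167
```

```bash
python3 m.py
```

```text
t 14.9 pos [549.7 -93.9  43.5] yaw 12.94 xaxis [ 0.002  0.001 -1.   ] j6 -0.516 F [1.9 7.5 3.4] open 15.8
shift in tool axes [ 0.  -0.6 -1.2] turn +cw -80.05905381933992
[ 1.705 -0.618  0.154] -0.726
```

>>> apply_moves(increments=[[1,0,0,0,2],[1,0,0,0,2]])

```text
t: 15.1
eef_pos: [549.7, -94.1, 43.6]
tcp_rot: [0.014, 1.569, 0.172]
ft_force: [2.3, 7.4, 4.6]
opening: 0.168
```

```bash
python3 m.py
```

```text
t 15.1 pos [549.7 -94.1  43.6] yaw 9.04 xaxis [ 0.002  0.    -1.   ] j6 -0.447 F [2.3 7.4 4.6] open 16.0
shift in tool axes [ 0.1 -0.6 -1.1] turn +cw -83.95674813844275
[ 1.444 -0.389  0.739] 0.167
```

>>> apply_moves(increments=[[1,0,0,0,2],[1,0,0,0,2]])

```text
t: 15.3
eef_pos: [549.7, -94.4, 43.6]
tcp_rot: [-0.337, 1.569, -0.248]
ft_force: [1.6, 5.4, 4.6]
opening: 0.178
```

```bash
python3 m.py
```

```text
t 15.3 pos [549.7 -94.4  43.6] yaw 5.1 xaxis [ 0.002 -0.    -1.   ] j6 -0.378 F [1.6 5.4 4.6] open 16.9
shift in tool axes [ 0.1 -0.3 -1. ] turn +cw -87.90236582769411
[ 0.88  -0.381  0.98 ] 0.375
```

>>> apply_moves(increments=[[1,0,0,0,2],[1,0,0,0,2]])

```text
t: 15.5
eef_pos: [549.8, -94.8, 43.6]
tcp_rot: [-0.487, 1.569, -0.468]
ft_force: [0.7, 2.0, 4.0]
opening: 0.187
```

```bash
python3 m.py
```

```text
t 15.5 pos [549.8 -94.8  43.6] yaw 1.12 xaxis [ 0.002 -0.001 -1.   ] j6 -0.308 F [0.7 2.  4. ] open 17.8
shift in tool axes [ 0.1  0.  -1.1] turn +cw 88.11624653633547
[ 0.396 -0.341  1.165] 0.521
```

The moment jumped from 0.13 to 1.17 N m and the jaws were forced apart, so the lock is at its stop. I'll relax slightly within the play, release and retreat straight up.

>>> apply_moves(increments=[[1,0,0,0,-3],[1,0,0,0,-2],[0.8,0,0,0,0],[0.6,0,0,0,0],[0.5,0,0,0,0],[0.4,0,0,0,0],[0.4,0,0,0,0],[0.4,0,0,0,0]])

```text
t: 16.3
eef_pos: [549.0, -94.8, 42.9]
tcp_rot: [-1.968, 1.571, -1.862]
ft_force: [-0.4, 0.1, 1.2]
opening: 0.562
```

>>> apply_moves(increments=[[0.4,-5,0,0,0],[0.4,-10,0,0,0],[0.4,-20,0,0,0],[0.4,-30,0,0,0],[0.4,-40,0,0,0],[0.4,-40,0,0,0],[0.4,-40,0,0,0],[0.4,0,0,0,0],[0.4,0,0,0,0]])

```text
t: 17.2
eef_pos: [549.0, -94.8, 229.0]
tcp_rot: [-0.428, 1.569, -0.322]
ft_force: [-0.8, 0.2, -0.6]
opening: 0.6
```

```bash
python3 -c "
from h import *
plan([548.7,-94.8,43.5],93)
d=imaging.read_camera('scene');t=imaging.read_camera('top')
for z in(16,92): print(proj(d,[548.5,-94.6,z]),proj(t,[548.5,-94.6,z]))
cv2.imwrite('pics/n7.png',np.hstack([crop(d,220,80,130,150,4),crop(t,290,120,70,150,4)]))"
```

```text
t 17.2 pos [549.  -94.8 229. ] yaw 6.07 xaxis [ 0.002 -0.001 -1.   ] j6 -0.395 F [-0.8  0.2 -0.6] open 57.0
shift in tool axes [185.5   0.2  -0.7] turn +cw -86.9332249156846
[296.53023224 158.22424799] [329.79637448 162.32973008]
[298.7080249  127.18820742] [336.0943119  154.54430706]
```

View pics/n7.png

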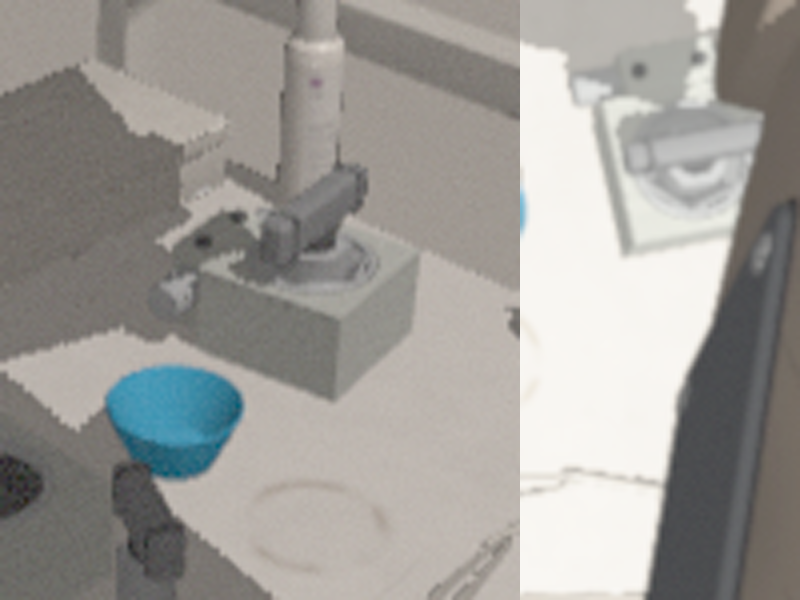

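The key stands upright and fully seated, with its bar close above the rim at scene px (298,134). The small key, at crop (150,520), has not moved. I'm handing in.

```bash
python3 -c "
from cell import env
print(env.job_done())"
```

```text
the job is handed in; nothing more can be done
None
```

I put the larger key fully into the hexagonal recess, turned it clockwise to the lock's stop, released it, and handed the job in at about 17 s of the 42 s allowed.

- **Seating:** the vertical force rose when the key's foot was at the floor height (about 16 mm above the worktop). In the last picture the key stands upright and seated, with its bar just above the rim and the robot well clear.
- **Locking:** I turned the tool about 92° clockwise. The moment held near 0.13 N m while the lock turned. From about 84° it climbed to 1.17 N m and the jaws were forced apart, which I took as the stop. I then backed off about 5°, within the key's play, before releasing. I had no direct reading of the lock joint.
- **Other objects:** the small key looked unmoved in the last picture. I made no moves near the yellow look-alike.
- **Disagreement:** the fingertips appeared about 36 mm higher in the camera than the reported pose implied. Because of this the first grasp closed on air above the bar, without contact. I then worked by the camera-measured height, and the grasp, the insertion and the floor contact all agreed with it.

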